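# Load the screw press and clamp the bonded block with one turn of the hand wheel

### The arm

A 6-joint arm with a two-finger parallel gripper is mounted at the origin on a cart in front of the work surface, level with it; the furniture and walls round the work are solid. World frame = base frame: x ahead of the robot, y to its left, z up, the work surface at z = 0. Lengths are in m, angles in rad, forces in N, time in s.
With the tool pointing down it reaches from about 0.4 to 0.925 m from the base axis. Payload 3.4 kg.
Tool frame: the origin (TCP) lies at the very end of the fingers, on their centre line; the grasp point (between the pads) lies 19 mm behind it; z points along the fingers, y is the direction in which the jaws open and shut (so a half turn about z gives the same grasp; the last joint's range is limited). The gripper opens to 85 mm and grips with 20 to 120 N. Pads are 22 mm wide; open, the fingers measure 114 mm over their backs; the gripper's body (76 mm by 85 mm) begins 54 mm behind the grasp point. The pads swing forward as they close: fully open they stand 13 mm farther back than shut.
Start: joints at [-0.073, 0.307, 1.506, -0, 1.328, -0.073], TCP at [0.575, -0, 0.231] pointing down, gripper open.
Joint ranges: [-3.12, 3.12], [-1.05, 2.28], [0.14, 2.33], [-1.42, 4.57], [0.1, 2.73], [-2.68, 2.68]. Speed limits (rad/s): [2.57, 2.57, 3.14, 3.14, 3.14, 3.14].

### API

Orientations are given as a 3x3 rotation matrix whose columns are the frame's x, y, z axes.
In Python, from rig import ctrl gives the robot as it stands.
- The arm moves only by the tool apply_moves, never from a script. Its arguments are lists of equal length, an entry for each row: "jaw": the finger opening in mm, from 0 to 85.4; "delta_pos": the shift along the world's x, y, z in mm, a list of three; "roll": the turn about the world's z in degrees. In form: {"jaw": [jaw, ...], "delta_pos": [[tx, ty, tz], ...], "roll": [roll, ...]}. A call has 1 to 20 rows; each row is the pose to reach, as a shift and turn from the pose commanded when the call began; what a row does not reach only later rows make up. A row lasts 1/10 s, in which the tool goes at most 50 mm and 8.59 degrees, less where a joint would pass 70% of its speed; a pose out of reach is approached as far as the arm can. A call with a gripper value outside its range is refused whole. The fingers move at their own pace and stop on an object; "grip_force" is the grip in N (left out, the last holds). Time passes only in rows, so rows that repeat a pose let the fingers close. It gives the time, the measured TCP pose, the force and the opening at its end, in the units of the state.
- ctrl.observe(): the state, without advancing time (a new reading comes with each control period).
- ctrl.snapshot(name): name is "scene" or "side" or "wrist"; returns the picture (384x512x3 uint8, blue, green, red); there is no depth.
- ctrl.camera_model(name): a dict with "camera_matrix" (3x3 intrinsics, pixels), "extrinsics" (4x4, takes a point from camera to world coordinates); the wrist camera has in their place "hand_eye" (4x4, takes a point from camera to tool coordinates, whose origin is the TCP and whose axes are the flange's). Camera axes: x right, y down, z forward; pixel columns grow to the right and rows downward; lengths in m; the calibration is good to about 2 mm. A picture is of the moment at which its call begins: read the wrist's pose just before it. camera_model takes no time and is no camera call.
- ctrl.sign_off(): hands the job in, once; it reports no verdict.
The state is a dict: "clock": time; "joint_pos": joint angles; "qvel": joint speeds; "effort": joint torques, N m; "tool_pos": TCP position; "tool_rot": TCP orientation; "ft_force": force on the tool from outside, world axes, zero at the start; "torque": the same for the moment, N m; "width": finger opening in m.
Only numpy, scipy, OpenCV 4.12 (cv2) and the standard library are available. Lean on these libraries where they do the work, as an engineer would, in place of code of your own. Each camera call takes 0.05 s, during which the arm holds its last target.

### The job

Clamp the bonded holder block in the small screw press: with closed fingertips push the loading slide by its upright push plate until it is fully home against its stop, then push the hand wheel round clockwise (seen from above) by its upright handle through exactly one turn and no further, so that the handle stands over the index finger again and the sprung foot presses on the block. Only push, taking neither plate nor handle between the fingers; leave the block lying in its nest, do not lift it, do not start the wheel before the slide is home, and leave the other things on the worktop where they lie.

Things in the scene. Friction and masses are not known exactly. Their poses are not given: they have to be found in the camera images.
- press: Fixed grey C-frame screw press. Origin on the vertical spindle axis, at the worktop; z up, +x from the spindle to the column behind it (within 0.3 rad of world +x), +y the way the loading slide goes in. Bed 118 x 136 x 14 mm; column x = 34 to 64 mm, arm above the bed at z = 104 to 144 mm. Bed, column, arm stay within 70 mm of the axis in y; wheel and index finger reach 78 mm all round.
- slide (a joint): Loading slide, travel in m along the press's +y axis: 0 = drawn out as at the start, 0.060 = home against its stop, block under the foot. It stays where it is left; friction about 2 N.
- push_plate (a point): Centre of the slide's upright aluminium push plate, 40 mm above the worktop, at the end of a flat tongue on the press's -y side. Plate 44 mm wide (press x), 10 mm thick (y), from 15 to 59 mm above the worktop; push its outer face, 5 mm to -y of this point, towards +y. Axes as the press's. It lies 195 mm from the spindle axis with the slide out, 135 mm with the slide home.
- nest (a point): Middle of the floor of the nest on the slide, 24.5 mm above the worktop: a frame of 5 mm high lips in which the block lies with about 2 mm play. Axes parallel to the press's.
- holder_block: The aluminium holder block, 25 x 40 x 21 mm, loose, lying in the nest on the slide. Origin: centre of its underside. It rides in with the slide and need not be touched.
- foot: Sprung steel pressing foot of the spindle, 13 mm across. Origin: centre of its lower face, on the spindle axis, 47 mm above the worktop at the start, about 4.7 mm above the block when that is in. One turn of the wheel lowers the spindle 6 mm, so that the spring then presses the block with about 12 N.
- press_wheel (a joint): Angle in rad through which the hand wheel has been turned clockwise seen from above (about the vertical spindle axis): 0 at the start, one full turn = 6.283. Screw friction 0.15 N m, about 3 N at the handle; it stays where it is left and can go on turning well past one turn.
- wheel_handle (a point): Middle of the wheel's upright round black handle, 54 mm from the spindle axis, 196 mm above the worktop; fixed to the rim, 15 mm thick at its foot, 21 mm at most, free from 174 to 219 mm above the worktop. Wheel 120 mm across, rim top at 170 mm, hub (radius 17 mm) to 176 mm, steel spindle end (14 mm across) in its middle to 194 mm; nothing else stands above the rim.
- dial_ring: Aluminium dial ring under the wheel, fixed, with a steel index finger that reaches out below the rim to 78 mm from the axis, its tip turned up to 156 mm above the worktop. Origin on the spindle axis, 144 mm above the worktop; x axis along the index finger. At the start the handle stands exactly over the finger, at any bearing; after one turn it does again.
- spare_block: Bystander: a second aluminium holder block, 25 x 40 x 21 mm, lying on the worktop near its front edge. Leave it alone.
- red_screwdriver: Bystander: screwdriver with a red handle, 157 mm long, at the front right edge of the worktop. Origin: centre of its underside.
- marker_pen: Bystander: marker pen, white with a blue cap, 130 mm long, 12 mm thick, lying to the left of the press. Origin: centre of its underside.
- syringe: Bystander: syringe with blue ends, 106 mm long, 32 mm wide, 26 mm high, in front of the press. Origin: centre of its underside.
- brass_coupling: Bystander: small stepped brass fitting, 22 mm across, 25 mm high, behind the press on its right. Origin: centre of its underside.
- tape_roll: Bystander: roll of beige tape, 68 mm across, 19 mm high, at the right of the worktop. Origin: centre of its underside.
- thumb_nut: Bystander: white thumb nut, 26 mm across, 17 mm high, at the front edge. Origin: centre of its underside.

How it is judged:
On the way, in this order (a step that is already met when the one before it is completed fails the run):
1. the loading slide is pushed home before the wheel is started (value of joint slide above 0.0565 m and value of joint press_wheel below 0.5 rad), for 0.2 s.
2. the hand wheel has made one turn and the foot presses on the block (value of joint slide above 0.0565 m and value of joint press_wheel between 6.0832 and 6.4832 rad and contact force between foot and holder_block above 4 N), for 0.2 s.
At the end, for the whole second after the job is handed in: The slide is home (within 3.5 mm of its stop), the wheel stands still at one turn clockwise from its start, within 0.2 rad (11 degrees), and the foot presses on the block (more than 4 N), which lies in its nest within 6 mm of its middle (all of step 2 and velocity of joint press_wheel between -0.05 and 0.05 rad/s and horizontal distance between holder_block and nest below 0.006 m and z of holder_block in the frame of nest below 0.004 m); the robot touches nothing.
It fails at once if the wheel was started (more than 0.5 rad) before the slide was home (value of joint press_wheel above 0.5 rad and value of joint slide below 0.055 m).
It fails at once if the wheel was driven on past one turn by more than 0.45 rad (value of joint press_wheel above 6.7332 rad).
It fails at once if the push plate or the wheel handle was taken between the fingers instead of being pushed (contact force between the fingers and anything else above 0.5 N and ((horizontal distance between the grasp point and wheel_handle below 0.01 m and z of the grasp point in the frame of wheel_handle below 0.03 m) or (y of the grasp point in the frame of push_plate between -0.006 and 0.006 m and x of the grasp point in the frame of push_plate between -0.03 and 0.03 m and z of the grasp point in the frame of push_plate below 0.03 m))).
It fails at once if the block was lifted out of its nest (z of holder_block in the frame of nest above 0.008 m).
It fails at once if another thing on the worktop was moved by more than 25 mm (distance of any of spare_block, red_screwdriver, marker_pen, syringe, brass_coupling, tape_roll, thumb_nut from where it was at the start of the episode above 0.025 m).
It also fails if it takes over 61 s, if anything falls off the work surface, if the arm or the gripper's body presses on something with over 40 N, if the wrist force passes 120 N, or if a joint passes its speed limit or range.

## Working session

There is one attempt and no reset: what is moved stays moved. The work goes in short steps, Python scripts to look and compute and a tool call to move; the robot and the scene stay as the last step left them, time stands still between calls to the robot, and variables do not carry over. Pictures are saved under pics/ and viewed, and the job is handed in when it is done.

Besides the shell and the picture viewer there is one more tool, called after "Call:" in YAML: its name, and indented under it one key for each argument. apply_moves: Moves the arm, as the interface text tells. Its arguments: {"type":"object","properties":{"jaw":{"type":"array","items":{"type":"number"}},"delta_pos":{"type":"array","items":{"type":"array","items":{"type":"number"}}},"roll":{"type":"array","items":{"type":"number"}},"grip_force":{"type":"number"}},"required":["jaw","delta_pos","roll"]}

```bash
mkdir -p pics; python3 - <<'E'
from rig import ctrl
import cv2,numpy as np
o=ctrl.observe();print(o['clock'],o['tool_pos'],o['tool_rot'],o['width'])
for n in("scene","side","wrist"):
    im=ctrl.snapshot(n);cv2.imwrite(f"pics/{n}0.png",im)
    m=ctrl.camera_model(n);print(n,{k:np.round(v,4).tolist() for k,v in m.items()})
E
```

```text
0.0 [5.74319699e-01 1.53501859e-05 2.30387328e-01] [[ 2.34247589e-05  9.99997959e-01 -2.02045140e-03]
 [ 9.99999990e-01 -2.31380222e-05  1.41940399e-04]
 [ 1.41893360e-04 -2.02045471e-03 -9.99997949e-01]] 0.08518915160890773
scene {'camera_matrix': [[373.1828, 0.0, 253.9654], [0.0, 373.1828, 188.7162], [0.0, 0.0, 1.0]], 'extrinsics': [[0.8439, -0.2354, 0.4821, 0.0645], [-0.5364, -0.3852, 0.7509, -0.647], [0.009, -0.8923, -0.4514, 0.5132], [0.0, 0.0, 0.0, 1.0]]}
side {'camera_matrix': [[350.1754, 0.0, 258.8576], [0.0, 350.1754, 192.4638], [0.0, 0.0, 1.0]], 'extrinsics': [[-0.8427, -0.2281, 0.4876, 0.0582], [-0.5379, 0.3192, -0.7803, 0.6493], [0.0223, -0.9198, -0.3917, 0.4857], [0.0, 0.0, 0.0, 1.0]]}
wrist {'camera_matrix': [[302.8309, 0.0, 256.0572], [0.0, 302.8309, 193.4431], [0.0, 0.0, 1.0]], 'hand_eye': [[-0.0009, -0.9445, -0.3286, 0.0849], [1.0, -0.0009, -0.0003, 0.0004], [-0.0, -0.3286, 0.9445, -0.1428], [0.0, 0.0, 0.0, 1.0]]}
```

View pics/scene0.png

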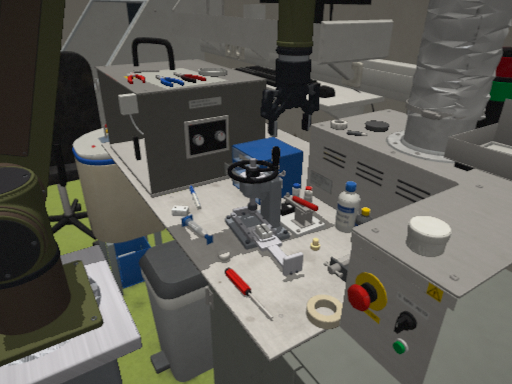

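View pics/side0.png

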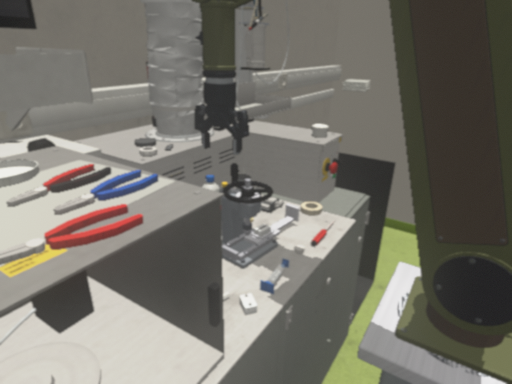

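View pics/wrist0.png

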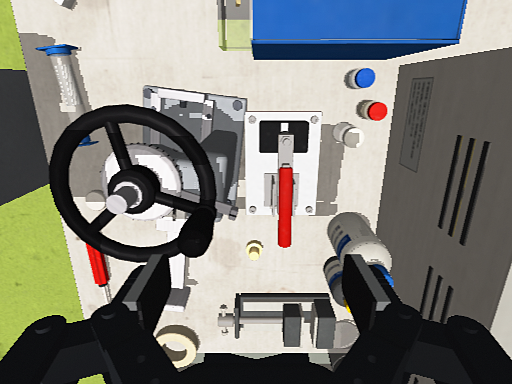

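```bash
cat > h.py <<'E'
from rig import ctrl
import cv2,numpy as np
def wcam(o):
    m=ctrl.camera_model("wrist");T=np.eye(4);T[:3,:3]=o['tool_rot'];T[:3,3]=o['tool_pos'];return m['camera_matrix'],T@m['hand_eye']
def cam(n):
    m=ctrl.camera_model(n);return m['camera_matrix'],np.array(m['extrinsics'])
def ray(c,p,z):
    K,T=c;d=T[:3,:3]@np.linalg.solve(K,[p[0],p[1],1.]);return T[:3,3]+d*(z-T[2,3])/d[2]
def proj(c,P):
    K,T=c;q=T[:3,:3].T@(np.array(P)-T[:3,3]);q=K@q;return q[:2]/q[2]
E
python3 - <<'E'
from h import *
w=cv2.imread('pics/wrist0.png');s=cv2.imread('pics/scene0.png');d=cv2.imread('pics/side0.png')
cv2.imwrite('pics/w1.png',cv2.resize(w[90:350,40:260],None,fx=2.3,fy=2.3,interpolation=2))
cv2.imwrite('pics/s1.png',cv2.resize(s[135:335,170:370],None,fx=3,fy=3,interpolation=2))
cv2.imwrite('pics/d1.png',cv2.resize(d[150:300,200:340],None,fx=4,fy=4,interpolation=2))
E
```

```text
(no output)
```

View pics/w1.png

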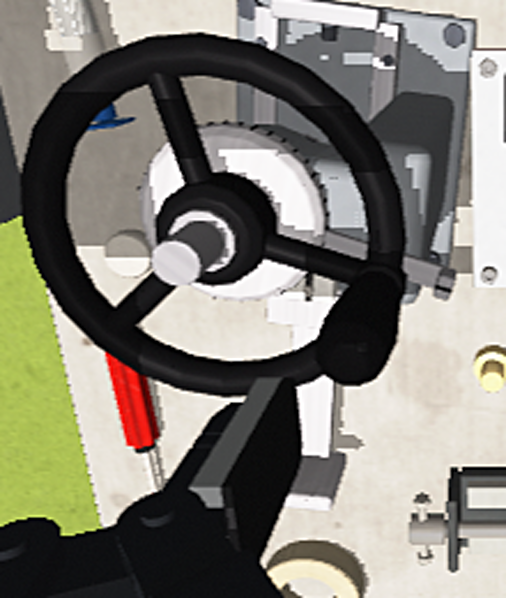

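View pics/s1.png

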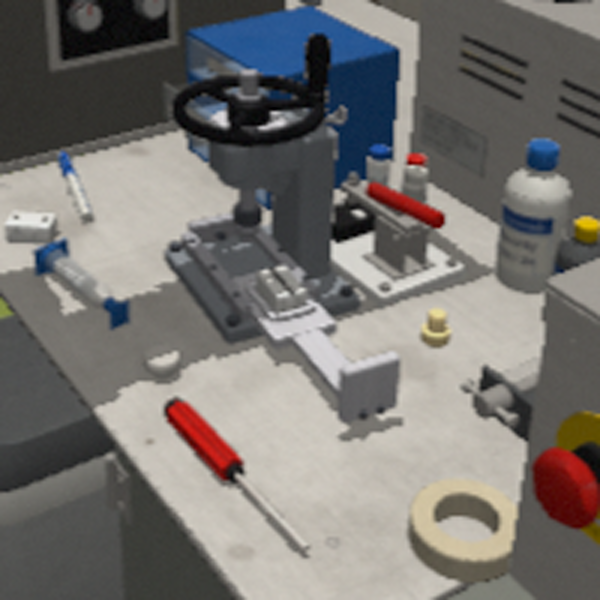

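View pics/d1.png

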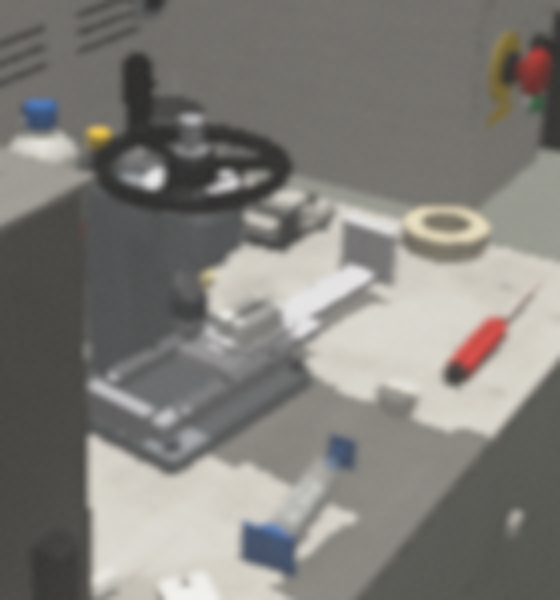

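```bash
python3 - <<'E'
from h import *
o=ctrl.observe();c=wcam(o)
W=lambda u,v:(u/2.3+40-.3,v/2.3+90-.3)
S=lambda u,v:(u/3+170-.3,v/3+135-.3)
D=lambda u,v:(u/4+200-.4,v/4+150-.4)
sc=cam('scene');sd=cam('side')
print('spin w',ray(c,W(177,263),.194),'s',ray(sc,S(249,72),.194),'d',ray(sd,D(190,118),.194))
print('handle top w',ray(c,W(350,360),.219),'s',ray(sc,S(318,40),.217),'d',ray(sd,D(137,58),.217))
print('idx tip',ray(c,W(441,290),.156))
for n,u,v,z in(('TL',341,376,.059),('TR',398,352,.059),('BL',342,418,.015),('BR',398,400,.015)):print(n,ray(sc,S(u,v),z))
for n,u,v,z in(('TL',343,218,.059),('TR',397,240,.059),('BL',342,253,.0),('BR',393,285,.015)):print('d',n,ray(sd,D(u,v),z))
# rim ellipse fit: dark pixels in wrist ; project model checks
E
```

```text
spin w [0.48616456 0.01538302 0.194     ] s [0.4833208  0.01184137 0.194     ] d [0.48648524 0.01711819 0.194     ]
handle top w [ 0.53788464 -0.00093672  0.219     ] s [ 0.53097959 -0.00905271  0.217     ] d [0.53555324 0.00215656 0.217     ]
idx tip [ 0.55547286 -0.00918699  0.156     ]
TL [ 0.43269412 -0.18274619  0.059     ]
TR [ 0.48092543 -0.18201668  0.059     ]
BL [ 0.44157395 -0.17516246  0.015     ]
BR [ 0.48610293 -0.18032121  0.015     ]
d TL [ 0.48056955 -0.17290347  0.059     ]
d TR [ 0.43189701 -0.16262753  0.059     ]
d BL [ 0.5084555  -0.22890207  0.        ]
d BR [ 0.43910951 -0.17718519  0.015     ]
```

```bash
python3 - <<'E'
from h import *
o=ctrl.observe();c=wcam(o)
W=lambda u,v:(u/2.3+40-.3,v/2.3+90-.3)
S=lambda u,v:(u/3+170-.3,v/3+135-.3)
sc=cam('scene')
a=ray(c,W(475,20),.014);b=ray(c,W(432,295),.014);print(a,b,np.arctan2(*(a-b)[:2]))
print('tape',ray(c,(178,348),.019),ray(sc,S(463,528),.019))
for p in((172,404),(235,470),(307,552)):print('drv',ray(sc,S(*p),.008))
print('plate pix in wrist',[proj(c,(x,y,.059)).round(0) for x,y in((.435,-.174),(.479,-.181))])
for n,p in(('nut',(163,362)),('coup',(436,325)),('syr',(85,285)),('vise',(490,395))):print(n,ray(sc,S(*p),.01))
E
```

```text
[0.56339255 0.07389773 0.014     ] [ 0.53749794 -0.07368791  0.014     ] 0.17368693894843198
tape [ 0.4565357 -0.2850327  0.019    ] [ 0.44017827 -0.29756485  0.019     ]
drv [ 0.35460591 -0.09367984  0.008     ]
drv [ 0.35728062 -0.17338085  0.008     ]
drv [ 0.35693894 -0.25524805  0.008     ]
plate pix in wrist [array([146., 305.]), array([181., 310.])]
nut [ 0.37092734 -0.05032297  0.01      ]
coup [ 0.57300701 -0.12019727  0.01      ]
syr [0.36580277 0.07384588 0.01      ]
vise [ 0.54927097 -0.20569226  0.01      ]
```

Call:
apply_moves:
  jaw: [0,0,0,0,0,0,0,0,0,0,0]
  delta_pos:
    - [-10,-18,10]
    - [-20,-40,20]
    - [-35,-65,20]
    - [-50,-90,20]
    - [-65,-115,20]
    - [-80,-140,10]
    - [-95,-165,0]
    - [-110,-190,0]
    - [-121,-210,0]
    - [-121,-215,0]
    - [-121,-215,0]
  roll: [8,16,24,32,40,48,56,64,72,80,82]

```text
clock: 1.25
tool_pos: [0.4534, -0.2161, 0.2311]
tool_rot: [[-0.99, 0.138, -0.0], [0.138, 0.99, -0.0], [0.0, -0.0, -1.0]]
ft_force: [0.9, 0.9, -0.8]
width: 0.0001
```

```bash
python3 - <<'E'
from h import *
im=ctrl.snapshot("wrist");cv2.imwrite('pics/w2.png',cv2.resize(im,(768,576)))
im=ctrl.snapshot("scene");cv2.imwrite('pics/s2.png',cv2.resize(im[135:335,170:370],None,fx=3,fy=3,interpolation=2))
E
```

```text
(no output)
```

View pics/w2.png

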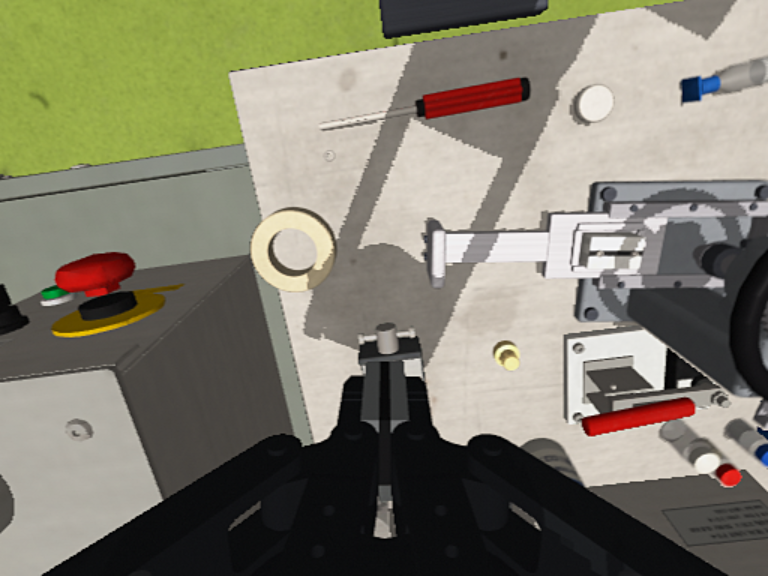

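View pics/s2.png

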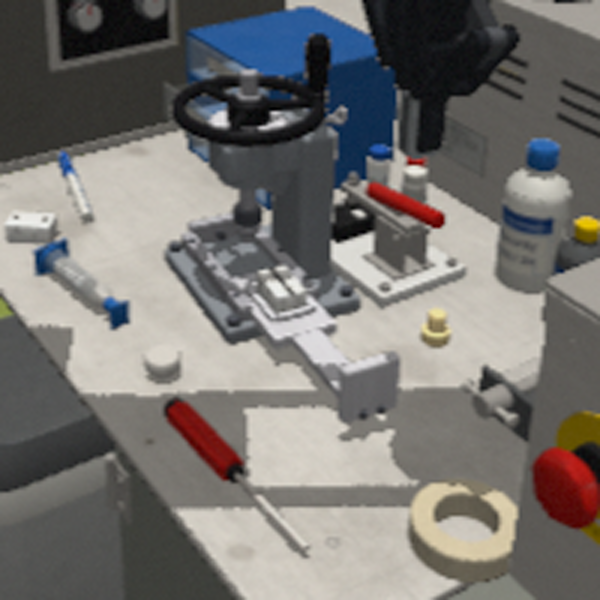

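```bash
python3 - <<'E'
from h import *
o=ctrl.observe();c=wcam(o)
for p in((432,231),(433,285),(445,231),(445,284)):print(ray(c,(p[0]/1.5,p[1]/1.5),.059))
print('tape',ray(c,(293/1.5,250/1.5),.019))
t=o['tool_pos'];
for z in(0,.02):print('tip px',proj(c,t+np.array([0,0,z]))*1.5)
u=np.array(o['tool_rot'])[:,1]
print([proj(c,t+u*s*.0145+np.array([0,0,.001]))*1.5 for s in(-1,1)])
E
```

```text
[ 0.43961612 -0.17924629  0.059     ]
[ 0.47949844 -0.18279057  0.059     ]
[ 0.4409042  -0.17020876  0.059     ]
[ 0.4799694  -0.17402998  0.059     ]
tape [ 0.44807353 -0.28824683  0.019     ]
tip px [384.06348987 381.81527331]
tip px [384.08563992 414.59721148]
[array([343.33662508, 383.30811667]), array([424.79380458, 383.23680698])]
```

Call:
apply_moves:
  jaw: [0,0,0,0,0,0,0,0,0,0,0,0,0,0,0,0,0,0,0,0]
  delta_pos:
    - [1.5,0,-40]
    - [1.5,0,-85]
    - [1.5,0,-130]
    - [1.5,0,-170]
    - [1.5,0,-194]
    - [1.5,0,-196]
    - [2,4,-196]
    - [3,8,-196]
    - [3,12,-196]
    - [3.5,16,-196]
    - [4,20,-196]
    - [4.5,24,-196]
    - [5.5,28,-196]
    - [6,32,-196]
    - [6.5,36,-196]
    - [7,40,-196]
    - [7.5,44,-196]
    - [8,48,-196]
    - [8.5,52,-196]
    - [9,56,-196]
  roll: [0,0,0,0,0,0,0,0,0,0,0,0,0,0,0,0,0,0,0,0]

```text
clock: 3.35
tool_pos: [0.4634, -0.1588, 0.0353]
tool_rot: [[-0.99, 0.139, 0.001], [0.139, 0.99, -0.0], [-0.001, -0.0, -1.0]]
ft_force: [1.5, -3.3, 1.4]
width: -0.0002
```

```bash
python3 - <<'E'
from h import *
im=ctrl.snapshot("scene");cv2.imwrite('pics/s3.png',cv2.resize(im[135:335,170:370],None,fx=3,fy=3,interpolation=2))
E
```

```text
(no output)
```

View pics/s3.png

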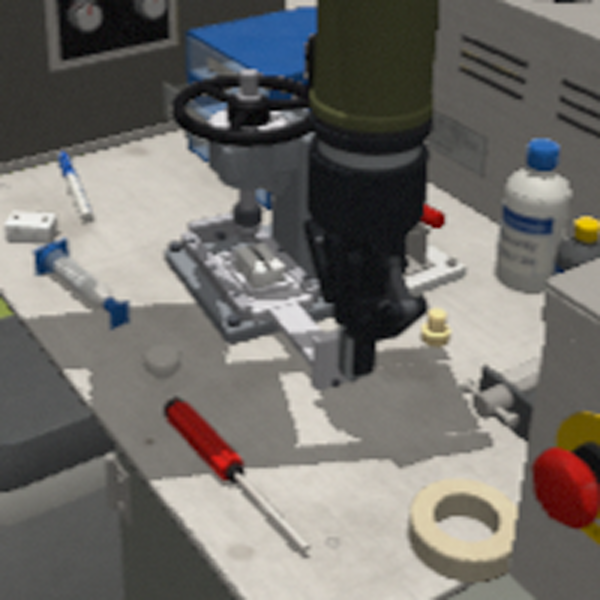

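Call:
apply_moves:
  jaw: [0,0,0,0,0,0]
  delta_pos:
    - [0.5,4,0]
    - [1,8,0]
    - [1.5,12,0]
    - [2,15,0]
    - [2.5,18,0]
    - [2.5,18,0]
  roll: [0,0,0,0,0,0]

```text
clock: 4.0
tool_pos: [0.4651, -0.1403, 0.0352]
tool_rot: [[-0.99, 0.139, -0.001], [0.139, 0.99, 0.001], [0.001, 0.001, -1.0]]
ft_force: [0.1, -0.8, -0.3]
width: 0.0002
```

Call:
apply_moves:
  jaw: [0,0,0]
  delta_pos:
    - [0.3,2,0]
    - [0.5,4,0]
    - [0.5,4,0]
  roll: [0,0,0]

```text
clock: 4.3
tool_pos: [0.4654, -0.1372, 0.0352]
tool_rot: [[-0.99, 0.139, -0.001], [0.139, 0.99, -0.001], [0.001, -0.001, -1.0]]
ft_force: [-1.4, -4.1, 0.4]
width: 0.0002
```

Call:
apply_moves:
  jaw: [0,0,0]
  delta_pos:
    - [0.2,1.5,0]
    - [0.4,3,0]
    - [0.4,3,0]
  roll: [0,0,0]

```text
clock: 4.6
tool_pos: [0.4656, -0.1371, 0.0353]
tool_rot: [[-0.991, 0.136, -0.002], [0.136, 0.991, -0.005], [0.001, -0.005, -1.0]]
ft_force: [-6.2, -15.6, -0.3]
width: 0.0
```

Call:
apply_moves:
  jaw: [0,0,0]
  delta_pos:
    - [0.2,1,0]
    - [0.2,1,0]
    - [0.2,1,0]
  roll: [0,0,0]

```text
clock: 4.9
tool_pos: [0.4656, -0.137, 0.0353]
tool_rot: [[-0.991, 0.136, -0.002], [0.136, 0.991, -0.006], [0.001, -0.006, -1.0]]
ft_force: [-6.0, -18.2, -0.5]
width: -0.0
```

```bash
python3 - <<'E'
from h import *
im=ctrl.snapshot("scene");cv2.imwrite('pics/s4.png',cv2.resize(im[135:335,170:370],None,fx=3,fy=3,interpolation=2))
im=ctrl.snapshot("side");cv2.imwrite('pics/d4.png',cv2.resize(im[150:300,200:340],None,fx=4,fy=4,interpolation=2))
E
```

```text
(no output)
```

View pics/s4.png

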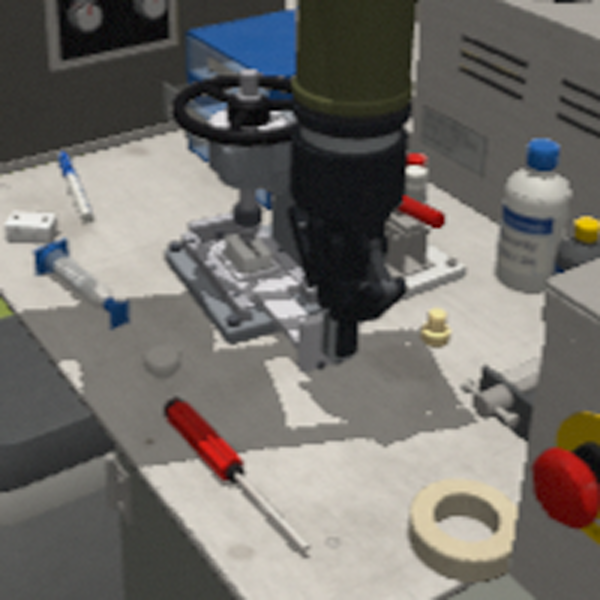

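View pics/d4.png

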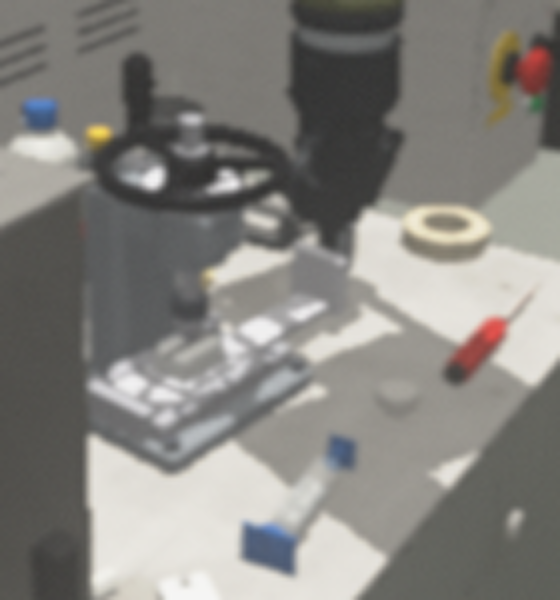

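Call:
apply_moves:
  jaw: [0,0,0,0,0,0,0,0,0,0,0,0,0,0,0,0]
  delta_pos:
    - [-1,-8,0]
    - [-3,-20,0]
    - [-3,-25,20]
    - [-3,-25,65]
    - [-3,-25,110]
    - [-3,-25,155]
    - [-3,-25,200]
    - [0,-25,230]
    - [10,0,230]
    - [25,30,230]
    - [40,65,230]
    - [55,100,230]
    - [65,135,230]
    - [75,160,230]
    - [75,166,230]
    - [75,166,230]
  roll: [0,0,0,0,4,12,20,28,36,44,52,58,62,64,64,64]

```text
clock: 6.6
tool_pos: [0.5412, 0.0338, 0.2649]
tool_rot: [[-0.558, -0.83, -0.001], [-0.83, 0.558, 0.0], [0.0, 0.001, -1.0]]
ft_force: [0.2, 0.1, 0.6]
width: -0.0001
```

```bash
python3 - <<'E'
from h import *
o=ctrl.observe();print(o['clock'],o['tool_pos'],np.degrees(o['joint_pos']).round(1))
im=ctrl.snapshot("wrist");cv2.imwrite('pics/w5.png',cv2.resize(im,(768,576)))
im=ctrl.snapshot("scene");cv2.imwrite('pics/s5.png',cv2.resize(im[135:335,170:370],None,fx=3,fy=3,interpolation=2))
sc=cam('scene')
print('nest under axis px',(proj(sc,(.4862,.0155,.0455))-[170,135])*3)
for p in((300,345),(355,325)):print()
E
```

```text
6.6 [0.54116508 0.03379409 0.26494251] [  -0.9   13.6   87.1    0.    79.4 -147. ]
nest under axis px [247.33322714 238.24983008]
```

View pics/w5.png

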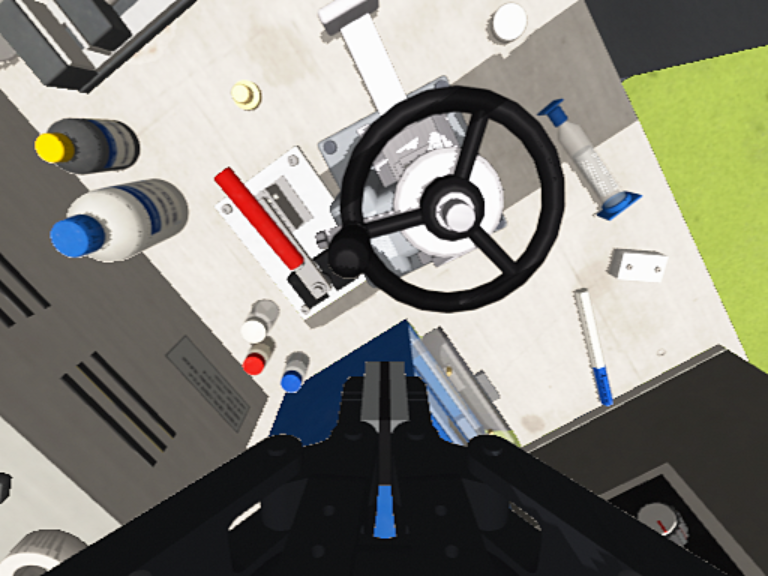

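View pics/s5.png

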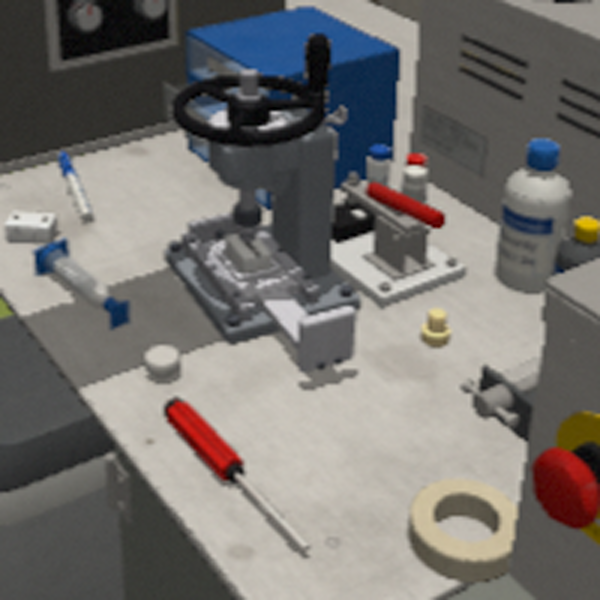

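```bash
python3 - <<'E'
from h import *
o=ctrl.observe();c=wcam(o);sc=cam('scene')
S=lambda u,v:(u/3+170-.3,v/3+135-.3)
for n,u,v,z in(('TL',300,321,.059),('TR',355,301,.059),('BL',302,365,.015),('BR',354,347,.015)):print(n,ray(sc,S(u,v),z))
print('spin',ray(c,(460/1.5,213/1.5),.194),'handle',ray(c,(347/1.5,257/1.5),.219))
p=[(323,12),(375,-8)]
print('plate w',ray(c,(323/1.5,15/1.5),.059))
# block
for u,v in((243,250),(222,238),(268,262)):print('blk',ray(sc,S(u,v),.0455))
s=cv2.imread('pics/s5.png');cv2.imwrite('pics/s5z.png',cv2.resize(s[180:380,150:370],None,fx=3.4,fy=3))
E
```

```text
TL [ 0.44521987 -0.11745865  0.059     ]
TR [ 0.49327774 -0.11775974  0.059     ]
BL [ 0.45191973 -0.1124719   0.015     ]
BR [ 0.49729141 -0.11487286  0.015     ]
spin [0.48440791 0.01178174 0.194     ] handle [ 0.53546248 -0.0050121   0.219     ]
plate w [ 0.48609184 -0.12263312  0.059     ]
blk [0.47359112 0.0033628  0.0455    ]
blk [0.46894629 0.02825258 0.0455    ]
blk [ 0.48075239 -0.02229654  0.0455    ]
```

View pics/s5z.png

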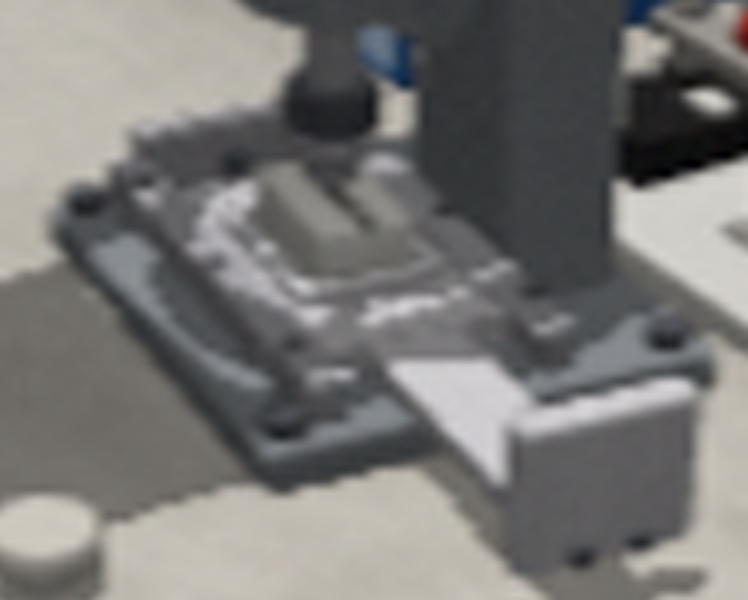

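```bash
cat > plan.py <<'E'
import numpy as np
C=np.array([485.3,13.7])
def F(phi,d=21.5,r=54):
    a=np.radians(phi);e=np.array([np.cos(a),np.sin(a)]);t=np.array([np.sin(a),-np.cos(a)])
    return C+r*e-d*t
def rows(phis,base,byaw,yawf,d=21.5):
    P=[np.round(F(p,d)-base,0).astype(int).tolist()for p in phis];R=[int(round(yawf(p)-byaw)) for p in phis]
    print(P);print(R);return base+np.array(P[-1]),byaw+R[-1]
E
python3 - <<'E'
from plan import *
yf=lambda p:min(236,p+270)
b,y=rows([-4]+list(range(-10,-107,-6)),np.array([541.6,33.]),236,yf);print(b,y)
b,y=rows(list(range(-112,-227,-6)),b,y,yf);print(b,y)
b,y=rows(list(range(-232,-317,-6))+[-318],b,y,yf);print(b,y)
E
```

```text
[[-1, -2], [1, -8], [2, -14], [2, -20], [1, -26], [0, -32], [-1, -38], [-3, -43], [-6, -49], [-9, -54], [-13, -58], [-18, -63], [-22, -66], [-27, -70], [-33, -73], [-39, -75], [-45, -76], [-51, -77]]
[0, 0, 0, 0, 0, 0, -6, -12, -18, -24, -30, -36, -42, -48, -54, -60, -66, -72]
[490.6 -44. ] 164
[[-6, 0], [-12, 0], [-18, 1], [-24, 3], [-29, 5], [-35, 8], [-40, 11], [-44, 15], [-49, 19], [-52, 24], [-56, 29], [-59, 34], [-61, 40], [-62, 46], [-63, 52], [-63, 58], [-63, 64], [-62, 70], [-60, 76], [-58, 82]]
[-6, -12, -18, -24, -30, -36, -42, -48, -54, -60, -66, -72, -78, -84, -90, -96, -102, -108, -114, -120]
[432.6  38. ] 44
[[3, 5], [6, 10], [10, 15], [14, 19], [19, 23], [24, 26], [29, 29], [35, 31], [41, 33], [47, 34], [53, 34], [59, 33], [65, 32], [71, 31], [77, 29], [78, 28]]
[-6, -12, -18, -24, -30, -36, -42, -48, -54, -60, -66, -72, -78, -84, -90, -92]
[510.6  66. ] -48
```

```bash
python3 - <<'E'
from h import *
o=ctrl.observe();c=wcam(o)
for p in((722,346),(530,440),(600,400),(475,395),(408,322)):print(ray(c,(p[0]/1.5,p[1]/1.5),0.0))
sc=cam('scene')
for p in((150,187),(236,160)):print(ray(sc,p,0))
E
```

```text
[0.32806912 0.31631434 0.        ]
[0.53889968 0.30839351 0.        ]
[0.45521975 0.30510087 0.        ]
[0.55967675 0.22715718 0.        ]
[0.57232529 0.11972384 0.        ]
[0.34756289 0.38223432 0.        ]
[0.68006156 0.43296537 0.        ]
```

Call:
apply_moves:
  jaw: [0,0,0,0,0,0,0,0]
  delta_pos:
    - [0,0,-40]
    - [0,0,-78]
    - [-1,-2,-78]
    - [1,-8,-78]
    - [2,-14,-78]
    - [2,-20,-78]
    - [1,-26,-78]
    - [1,-26,-78]
  roll: [0,0,0,0,0,0,0,0]

```text
clock: 7.5
tool_pos: [0.5437, 0.006, 0.1887]
tool_rot: [[-0.56, -0.829, 0.003], [-0.829, 0.56, -0.001], [-0.001, -0.003, -1.0]]
ft_force: [0.1, 0.6, 0.6]
width: -0.0003
```

```bash
cat > look.py <<'E'
import sys
from h import *
t=sys.argv[1]
o=ctrl.observe();print(o['clock'],o['tool_pos'].round(4),np.degrees(o['joint_pos']).round(1))
a=ctrl.snapshot("scene")[130:240,210:330];b=ctrl.snapshot("side")[140:250,180:300]
cv2.imwrite(f'pics/l{t}.png',np.hstack([cv2.resize(x,(396,363),interpolation=2) for x in(a,b)]))
E
python3 look.py 1
```

```text
7.5 [0.5437 0.006  0.1887] [  -3.8   17.1   93.7   -0.    69.  -149.7]
```

View pics/l1.png

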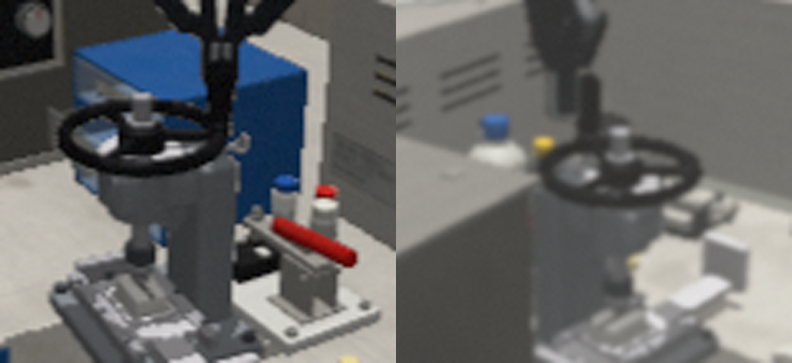

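Call:
apply_moves:
  jaw: [0,0,0,0,0,0,0,0,0,0,0,0,0]
  delta_pos:
    - [-1,-6,0]
    - [-2,-12,0]
    - [-4,-17,0]
    - [-7,-23,0]
    - [-10,-28,0]
    - [-14,-32,0]
    - [-19,-37,0]
    - [-23,-40,0]
    - [-28,-44,0]
    - [-34,-47,0]
    - [-40,-49,0]
    - [-46,-50,0]
    - [-52,-51,0]
  roll: [0,-6,-12,-18,-24,-30,-36,-42,-48,-54,-60,-66,-72]

```text
clock: 8.9
tool_pos: [0.4914, -0.0449, 0.1874]
tool_rot: [[-0.96, 0.279, 0.002], [0.279, 0.96, -0.001], [-0.002, -0.001, -1.0]]
ft_force: [3.0, -0.3, -0.6]
width: -0.0001
```

```bash
python3 look.py 2
```

```text
8.9 [ 0.4914 -0.0449  0.1874] [-10.1  13.4  99.5  -0.1  67.  -83.8]
```

View pics/l2.png

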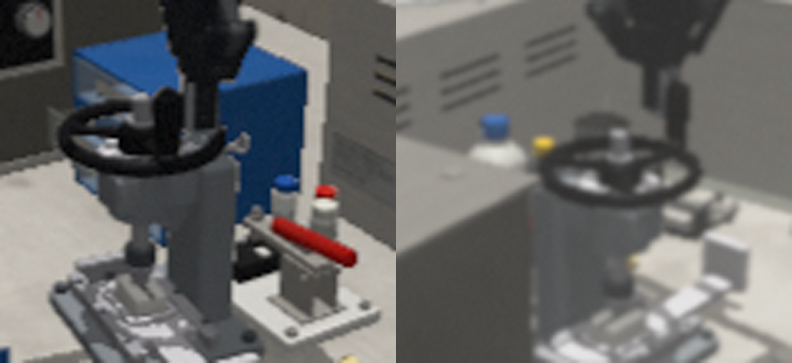

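Call:
apply_moves:
  jaw: [0,0,0,0,0,0,0,0,0,0,0,0,0,0,0,0,0,0,0,0]
  delta_pos:
    - [-6,0,0]
    - [-12,0,0]
    - [-18,1,0]
    - [-24,3,0]
    - [-29,5,0]
    - [-35,8,0]
    - [-40,11,0]
    - [-44,15,0]
    - [-49,19,0]
    - [-52,24,0]
    - [-56,29,0]
    - [-59,34,0]
    - [-61,40,0]
    - [-62,46,0]
    - [-63,52,0]
    - [-63,58,0]
    - [-63,64,0]
    - [-62,70,0]
    - [-60,76,0]
    - [-58,82,0]
  roll: [-6,-12,-18,-24,-30,-36,-42,-48,-54,-60,-66,-72,-78,-84,-90,-96,-102,-108,-114,-120]

```text
clock: 11.0
tool_pos: [0.4301, 0.0376, 0.1867]
tool_rot: [[0.72, 0.694, -0.005], [0.694, -0.72, -0.001], [-0.005, -0.003, -1.0]]
ft_force: [-2.9, -1.7, 2.2]
width: 0.0
```

```bash
python3 look.py 3
```

```text
11.0 [0.4301 0.0376 0.1867] [-5.000e-01  8.800e+00  1.059e+02 -1.000e-01  6.560e+01  4.550e+01]
```

View pics/l3.png

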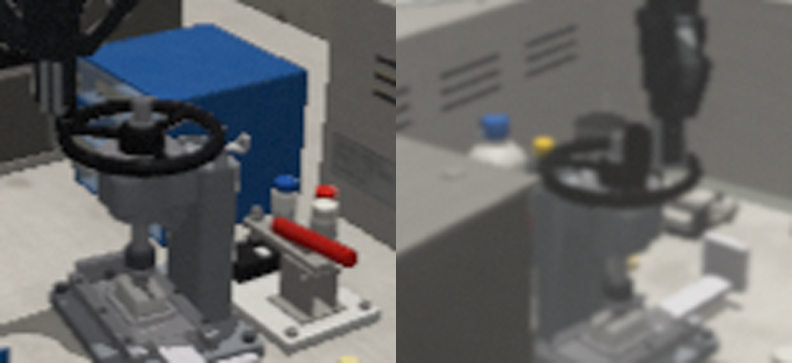

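Call:
apply_moves:
  jaw: [0,0,0,0,0,0,0,0,0,0,0,0,0,0,0,0]
  delta_pos:
    - [3,5,0]
    - [6,10,0]
    - [10,15,0]
    - [14,19,0]
    - [19,23,0]
    - [24,26,0]
    - [29,29,0]
    - [35,31,0]
    - [41,33,0]
    - [47,34,0]
    - [53,34,0]
    - [59,33,0]
    - [65,32,0]
    - [71,31,0]
    - [77,29,0]
    - [78,28,0]
  roll: [-6,-12,-18,-24,-30,-36,-42,-48,-54,-60,-66,-72,-78,-84,-90,-92]

```text
clock: 12.7
tool_pos: [0.5103, 0.0662, 0.1867]
tool_rot: [[0.67, -0.742, -0.002], [-0.742, -0.67, 0.001], [-0.002, 0.001, -1.0]]
ft_force: [-1.0, 2.9, -0.8]
width: -0.0001
```

```bash
python3 look.py 4;  python3 - <<'E'
from h import *
im=ctrl.snapshot("wrist");cv2.imwrite('pics/w6.png',cv2.resize(im,(768,576)))
E
```

```text
12.7 [0.5103 0.0662 0.1867] [2.600e+00 1.510e+01 9.700e+01 1.000e-01 6.790e+01 1.405e+02]
```

View pics/l4.png

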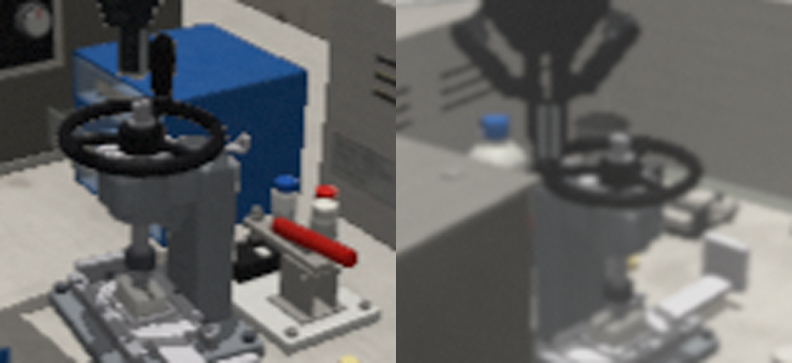

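View pics/w6.png

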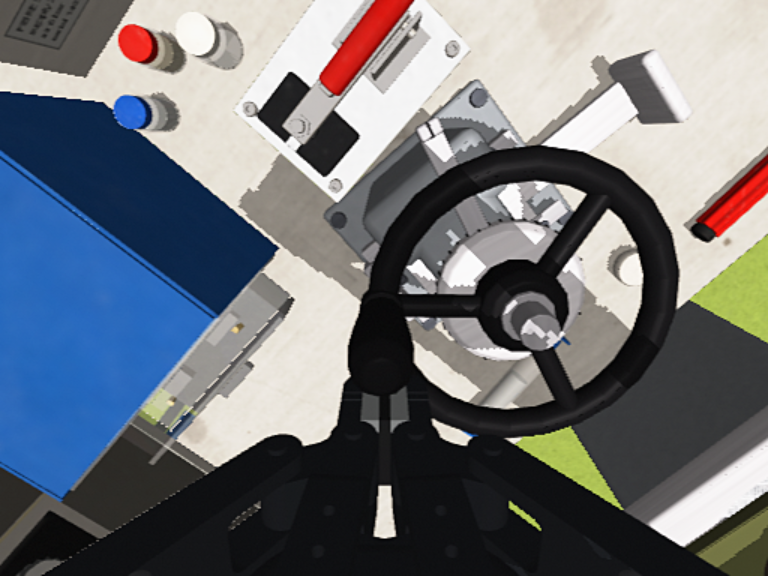

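```bash
python3 - <<'E'
from h import *
o=ctrl.observe();c=wcam(o)
s=ray(c,(544/1.5,333/1.5),.188);
for z in(.213,.219):
    h=ray(c,(381/1.5,372/1.5),z);d=h-s;print(s,h,np.hypot(*d[:2]),np.degrees(np.arctan2(d[1],d[0])))
from plan import *
base=np.array([510.6,66.]);print(F(42),F(42,45))
E
```

```text
[0.48379693 0.0146431  0.188     ] [0.524332  0.0525803 0.213    ] 0.05551867650368236 43.10388870798134
[0.48379693 0.0146431  0.188     ] [0.52657569 0.05003719 0.219     ] 0.05552265098081568 39.60351557147266
[511.04351254  65.81066649] [495.31894329  83.27456989]
```

```bash
python3 - <<'E'
from plan import *
base=np.array([510.6,66.])
print(np.round(F(42,45)-base),np.round(F(42,32)-base))
b,y=rows([42,38,34,30,26,22,18,14,10,6,2,-2,-6],base,-48,lambda p:p,25.5)
E
```

```text
[-15.  17.] [-7.  8.]
[[-2, 3], [2, 1], [5, -1], [9, -3], [12, -6], [15, -8], [18, -11], [21, -14], [23, -18], [26, -21], [28, -25], [30, -29], [31, -33]]
[90, 86, 82, 78, 74, 70, 66, 62, 58, 54, 50, 46, 42]
```

Call:
apply_moves:
  jaw: [0,0,0,0,0,0,0,0,0,0,0,0,0,0,0]
  delta_pos:
    - [-4,5,0]
    - [-10,12,5]
    - [-16,18,10]
    - [-18,20,10]
    - [-18,20,10]
    - [-18,20,10]
    - [-18,20,10]
    - [-18,20,10]
    - [-18,20,10]
    - [-18,20,10]
    - [-18,20,10]
    - [-18,20,10]
    - [-18,20,10]
    - [-18,20,10]
    - [-18,20,10]
  roll: [0,0,4,12,20,28,36,44,52,60,68,76,84,90,90]

```text
clock: 14.35
tool_pos: [0.4924, 0.0863, 0.1979]
tool_rot: [[0.742, 0.67, 0.001], [0.67, -0.742, -0.0], [0.001, 0.001, -1.0]]
ft_force: [-0.3, 0.6, -0.2]
width: -0.0002
```

Call:
apply_moves:
  jaw: [0,0,0,0,0,0,0,0,0,0,0,0,0,0,0]
  delta_pos:
    - [6,-6,0]
    - [11,-12,0]
    - [16,-17,0]
    - [20,-19,0]
    - [23,-21,0]
    - [27,-23,0]
    - [30,-26,0]
    - [33,-28,0]
    - [36,-31,0]
    - [39,-34,0]
    - [41,-38,0]
    - [44,-41,0]
    - [46,-45,0]
    - [48,-49,0]
    - [49,-53,0]
  roll: [0,0,0,-4,-8,-12,-16,-20,-24,-28,-32,-36,-40,-44,-48]

```text
clock: 15.85
tool_pos: [0.5416, 0.0332, 0.1971]
tool_rot: [[0.994, -0.109, -0.001], [-0.109, -0.994, 0.002], [-0.001, -0.002, -1.0]]
ft_force: [-0.2, 2.2, -0.3]
width: -0.0002
```

```bash
python3 look.py 5;  python3 - <<'E'
from h import *
im=ctrl.snapshot("wrist");cv2.imwrite('pics/w7.png',cv2.resize(im,(768,576)))
E
```

```text
15.85 [0.5416 0.0332 0.1971] [-1.  16.7 93.   0.1 70.4 95.2]
```

View pics/l5.png

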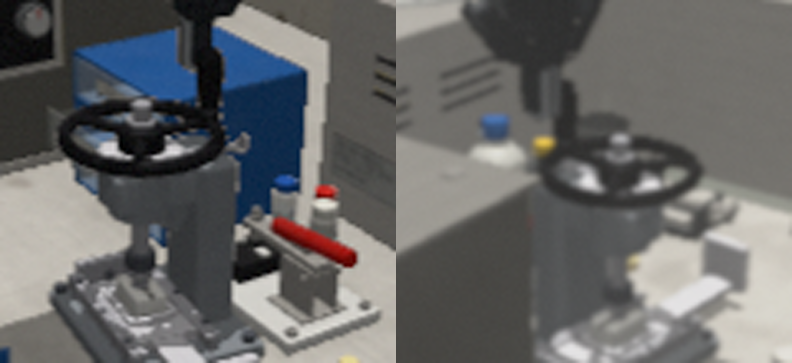

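View pics/w7.png

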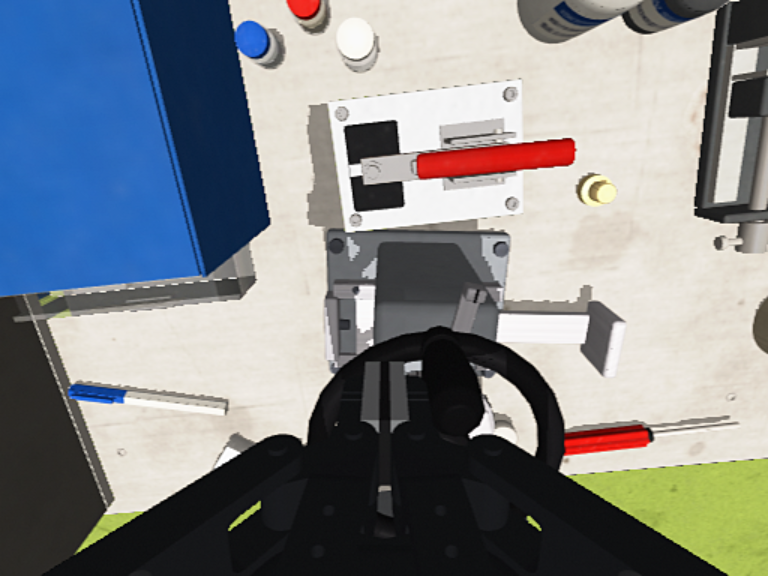

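```bash
python3 - <<'E'
from h import *
o=ctrl.observe();c=wcam(o)
def b(p,z):
    h=ray(c,(p[0]/1.5,p[1]/1.5),z)
    for C in((.4853,.0137),(.484,.0145)):
        d=h[:2]-C;print(h.round(4),np.hypot(*d).round(4),np.degrees(np.arctan2(d[1],d[0])).round(1))
b((460,412),.213);b((460,412),.219);b((477,291),.156)
E
```

```text
[0.5382 0.0083 0.213 ] 0.0531 -5.8
[0.5382 0.0083 0.213 ] 0.0545 -6.5
[0.5424 0.009  0.219 ] 0.0572 -4.7
[0.5424 0.009  0.219 ] 0.0586 -5.4
[ 0.5583 -0.009   0.156 ] 0.0765 -17.3
[ 0.5583 -0.009   0.156 ] 0.0779 -17.5
```

```bash
python3 - <<'E'
from plan import *
for p in(-9,-12,-15,-17.5):print((F(p,25.5)-[541.6,33]).round(1))
E
```

```text
[ 1.  -2.6]
[ 1.8 -5.6]
[ 2.5 -8.6]
[  2.9 -11.2]
```

Call:
apply_moves:
  jaw: [0,0,0,0,0]
  delta_pos:
    - [1,-2.5,0]
    - [2,-5.5,0]
    - [2.5,-8.5,0]
    - [3,-11,0]
    - [3,-11,0]
  roll: [-3,-6,-9,-12,-12]

```text
clock: 16.5
tool_pos: [0.5445, 0.0221, 0.1971]
tool_rot: [[0.951, -0.308, -0.001], [-0.308, -0.951, 0.001], [-0.001, -0.0, -1.0]]
ft_force: [-0.3, 1.8, 0.7]
width: 0.0001
```

Call:
apply_moves:
  jaw: [0,0,0,0,0,0,0,0]
  delta_pos:
    - [3,8,0]
    - [5,18,0]
    - [5,20,30]
    - [5,20,70]
    - [0,20,100]
    - [0,50,120]
    - [0,90,120]
    - [0,90,120]
  roll: [0,0,0,0,0,0,0,0]

```text
clock: 17.3
tool_pos: [0.5453, 0.1166, 0.3186]
tool_rot: [[0.953, -0.304, 0.003], [-0.304, -0.953, 0.003], [0.002, -0.004, -1.0]]
ft_force: [-0.4, -1.0, 0.2]
width: -0.0005
```

```bash
python3 look.py 6;  python3 - <<'E'
from h import *
im=ctrl.snapshot("wrist");cv2.imwrite('pics/w8.png',cv2.resize(im,(768,576)))
E
```

```text
17.3 [0.5453 0.1166 0.3186] [7.600e+00 1.290e+01 8.030e+01 1.000e-01 8.660e+01 1.153e+02]
```

View pics/l6.png

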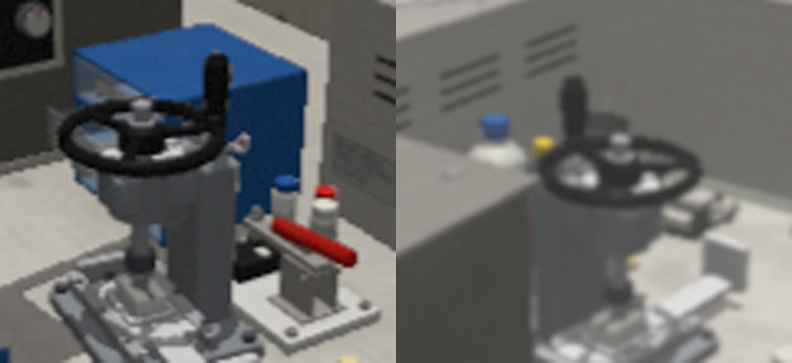

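View pics/w8.png

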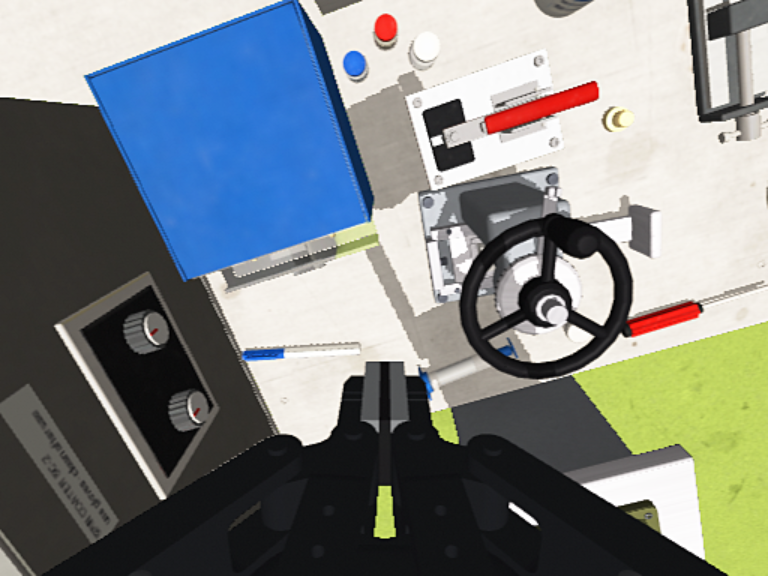

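```bash
python3 - <<'E'
from h import *
a0=cv2.imread('pics/scene0.png');b0=cv2.imread('pics/side0.png')
a1=ctrl.snapshot('scene');b1=ctrl.snapshot('side')
f=lambda x:cv2.resize(x,None,fx=6,fy=6,interpolation=2)
cv2.imwrite('pics/cmp.png',np.vstack([np.hstack([f(a0[140:185,220:286]),f(a1[140:185,220:286])]),np.hstack([f(b0[155:205,218:284]),f(b1[155:205,218:284])])]))
sc=cam('scene');sd=cam('side')
for c,im in((sc,(a0,a1)),(sd,(b0,b1))):
  for i in im:
    roi=(slice(148,160),slice(266,286)) if c is sc else (slice(163,178),slice(226,246))
    r=i[roi].max(axis=2)<45;ys,xs=np.nonzero(r);print(len(xs),xs.mean()+roi[1].start,ys.mean()+roi[0].start,'top',ys.min()+roi[0].start)
C=(.4853,.0137)
for dz in(0,-.006):
  for ph in(-10,-14,-18,-22,-26):
    P=(C[0]+.054*np.cos(np.radians(ph)),C[1]+.054*np.sin(np.radians(ph)),.2+dz);print(dz,ph,proj(sc,P).round(1),proj(sd,P).round(1))
E
```

```text
88 275.5 153.5909090909091 top 148
85 275.1294117647059 153.56470588235294 top 148<stdin>:10: RuntimeWarning: Mean of empty slice.
  ret = ret.dtype.type(ret / rcount)
Traceback (most recent call last):
ValueError: zero-size array to reduction operation minimum which has no identity
```

View pics/cmp.png

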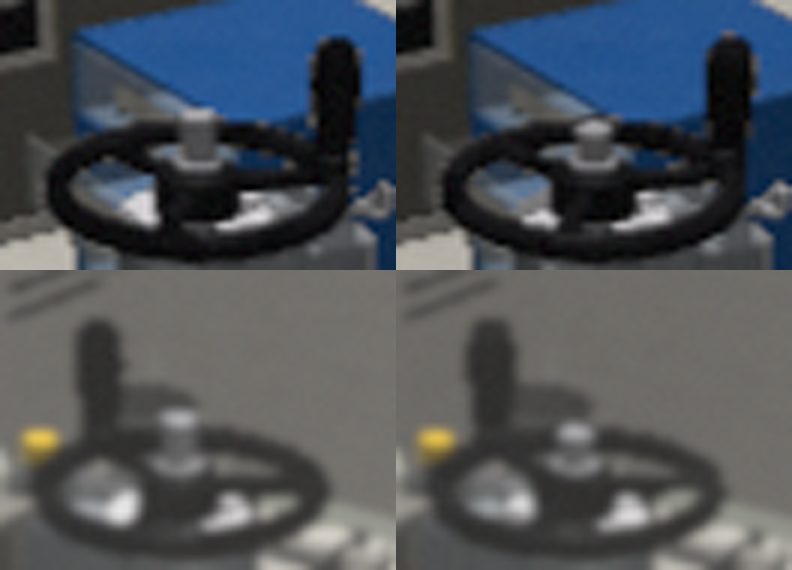

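```bash
python3 - <<'E'
from h import *
sc=cam('scene');sd=cam('side');C=(.4853,.0137)
for ph in(-10,-14,-18,-22,-26):
    P=(C[0]+.054*np.cos(np.radians(ph)),C[1]+.054*np.sin(np.radians(ph)),.2);print(ph,proj(sc,P).round(1),proj(sd,P).round(1))
a0=cv2.imread('pics/scene0.png');b0=cv2.imread('pics/side0.png')
a1=ctrl.snapshot('scene');b1=ctrl.snapshot('side')
for im in((b0,b1),):
  for i in im:
    g=255-i[164:176,226:246].max(axis=2).astype(float);w=np.clip(g-g.min()-40,0,None);print((w.sum(0)*np.arange(226,246)).sum()/w.sum())
def sh(x,y):return cv2.phaseCorrelate(x,y)
for (p,q,r) in((a0,a1,(slice(145,164),slice(262,288))),(b0,b1,(slice(160,178),slice(224,246)))):
  print(cv2.phaseCorrelate(cv2.cvtColor(p[r],6).astype(np.float32),cv2.cvtColor(q[r],6).astype(np.float32)))
o=ctrl.observe();c=wcam(o)
for p,z in(((576,238),.219),((552,308),.188),((556,190),.156)):print(ray(c,(p[0]/1.5,p[1]/1.5),z))
print(o['ft_force'],o['clock'])
E
```

```text
-10 [274.7 152.6] [232.4 170.8]
-14 [275.4 153.2] [233.5 170.4]
-18 [275.9 153.8] [234.8 170.1]
-22 [276.4 154.4] [236.1 169.8]
-26 [276.7 155. ] [237.4 169.6]
234.07896051974012
233.5371462264151
((0.1756652578071467, -0.03284656811872466), 0.9203367317164386)
((-0.4224252801872659, 0.10869955830375133), 1.0149004062016804)
[0.54209549 0.00321686 0.219     ]
[0.49060851 0.01551717 0.188     ]
[ 0.55621603 -0.01141417  0.156     ]
[-0.30019494  0.26730917  0.0284941 ] 17.65
```

```bash
python3 - <<'E'
from h import *
a=ctrl.snapshot('scene');cv2.imwrite('pics/fin.png',cv2.resize(a[185:275,215:305],(720,600),interpolation=2))
E
```

```text
(no output)
```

View pics/fin.png

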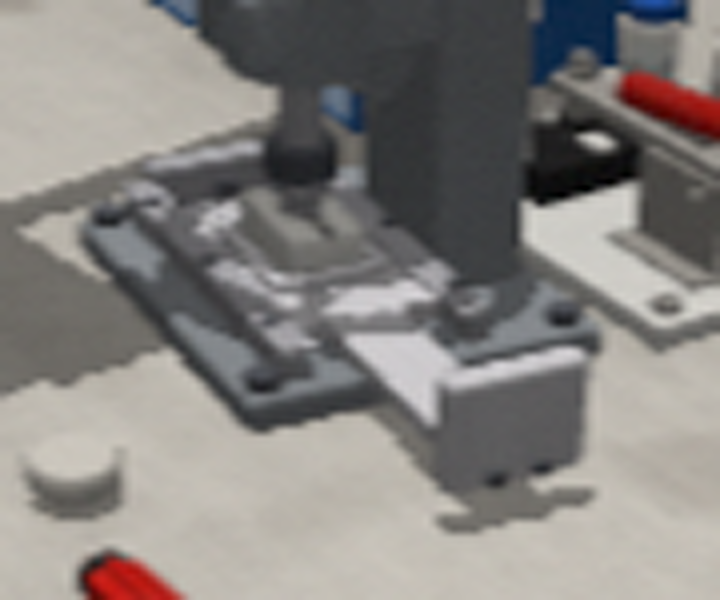

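The final view shows the foot down on the block at about (300,175), the block in its nest and the slide still home. The robot is clear, so I am handing in.

```bash
python3 -c "
from rig import ctrl
print(ctrl.sign_off())"
```

```text
the job is handed in; nothing more can be done
None
```

I pushed the loading slide home, turned the hand wheel one turn clockwise and handed the job in at about 18 s of the 61 s allowed. No verdict is reported.

- **Slide:** I pushed the plate's outer face with closed fingertips until it stopped. The tool no longer advanced and the force rose to about 18 N. The scene camera put the travel at about 64 mm, against a true 60 mm, which I put down to measuring error.
- **Wheel:** I pushed the handle round about 300°, then lifted clear, changed to another side of the closed fingers and pushed the last 60°. I then backed the arm off well above the wheel.
- **Wheel angle at the end:** Compared with the start pictures, the side camera shows the handle about 0.4–0.5 pixel off, roughly 1.5–2° short of a full turn. The two scene-camera estimates disagree in sign (+0.2 and -0.4 pixel). The wrist camera was no use for the final angle, because its spindle and handle points came out several millimetres off.
- **Foot and block:** The spindle end is visibly lower than at the start, and the foot sits on the block, which lies in its nest. I could not measure the pressing force directly.
- **Other things:** Nothing else looked moved in the last pictures, though I did not measure each item. The tool force read about zero at the end.

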